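# Park the plunger and slide the flask home

### The arm

A 6-joint arm with a two-finger parallel gripper is mounted at the origin on the work surface. World frame = base frame: x ahead of the robot, y to its left, z up, the work surface at z = 0. Lengths are in mm, angles in rad, forces in N, time in s.
With the tool pointing down it reaches from about 400 to 825 mm from the base axis. Payload 7 kg.
Tool frame: the origin (TCP) lies between the finger pads; the fingertips stand 8 mm ahead of it and the grasp point (between the pads) lies 11 mm behind it; z points along the fingers, y is the direction in which the jaws open and shut (so a half turn about z gives the same grasp; the last joint's range is limited). The gripper opens to 85 mm and grips with 20 to 120 N. Pads are 22 mm wide; open, the fingers measure 114 mm over their backs; the gripper's body (76 mm by 85 mm) begins 54 mm behind the grasp point. The pads swing forward as they close: fully open they stand 13 mm farther back than shut.
Start: joints at [1.578, 0.359, 0.012, 0, -1.224, -0.288], TCP at [187.068, 648.537, 239.302] pointing down, gripper open.
Joint ranges: [-3.07, 3.07], [-1.43, 2.12], [-1.02, 1.25], [-3.03, 1.67], [-3.05, -0], [-3.03, 3.03]. Speed limits (rad/s): [2.39, 2.39, 3.01, 3.14, 3.14, 3.14].

### API

Orientations are given as a rotation vector (axis times angle).
In Python, from bench import monitor, imaging, order gives the robot as it stands.
- The arm moves only by the tool play_rows, never from a script. Its argument "motion" is a list of rows, each an object with "dp": the shift along the tool's x, y, z as a fraction of full scale, a list of three; "twist": the turn about the tool's z as a fraction of full scale. In form: [{"dp": [tx, ty, tz], "twist": twist}, ...]. A call has 1 to 5 rows; each row shifts and turns the commanded pose from where the row before left it, along the tool's axes as they then stand; what a row does not reach is not made up. Full scale, the value 1, is 8 cm for a shift and 90 degrees for a turn. A row lasts 1/12 s, in which the tool goes at most 41.7 mm and 7.16 degrees, less where a joint would pass 70% of its speed; a pose out of reach is approached as far as the arm can. A call with a number of a shift or a turn outside -1 to 1 is refused whole. A call with a gripper value outside its range is refused whole. "gripper" is the opening, from 0 (shut) to 1 (fully open), set as the call begins (left out, the last holds). The fingers move at their own pace and stop on an object; "squeeze" is the grip in N (left out, the last holds). Time passes only in rows, so rows that do not move let the fingers close. It gives the time, the measured TCP pose, the force and the opening at its end, in the units of the state.
- monitor.read_state(): the state, without advancing time (a new reading comes with each control period).
- imaging.read_camera(name): name is "scene" or "top" or "wrist"; returns a dict with "pixels" (420x560x3 uint8, red, green, blue), "depth" (420x560 float32, mm along the optical axis (not along the pixel's ray), 0 where there is no reading), "mtx" (3x3 intrinsics, pixels), "xyz" and "attitude" of the camera in the world. Camera axes: x right, y down, z forward; pixel columns grow to the right and rows downward; lengths in mm; the calibration is good to about 2 mm. A picture is of the moment at which its call begins.
- order.hand_in(): hands the job in, once; it reports no verdict.
The state is a dict: "time_s": time; "joints": joint angles; "joint_velocities": joint speeds; "joint_efforts": joint torques, N m; "ee_pos": TCP position; "tcp_rot": TCP orientation; "ft_force": force on the tool from outside, world axes, zero at the start; "moment": the same for the moment, N m; "width": finger opening in mm.
Only numpy, scipy, OpenCV 4.12 (cv2) and the standard library are available. Lean on these libraries where they do the work, as an engineer would, in place of code of your own. Each camera call takes 0.05 s, during which the arm holds its last target.

### The job

The flask shuttle on the bench is locked by a spring plunger with a red wing knob. Pull the knob straight up to its stop, turn it clockwise (seen from above) until it meets the end of its turn, and let it down into its rest notch so that it stays up by itself; then slide the tray with the flask all the way home to the blue end block. Do not force the plunger against its stops, keep the flask upright on the tray, and leave the bottle, dish and marker pen where they are.

Things in the scene. Friction and masses are not known exactly. Their poses are not given: they have to be found in the camera images.
- stand: Fixed grey base of the shuttle, 130 x 360 x 15 mm. Origin at bench height under the middle of the tray's start; its y axis is the tray's sliding direction (to the blue end block at y = 196 mm, 29 mm high), z up. The vertical plunger axis is at x = 0, y = -110 mm. Two blue cheeks (12 x 50 mm, 65 mm high) stand beside the tray's path at x = +-58, y = 80 mm.
- sleeve: Fixed steel sleeve, 46 mm across, under the knob; origin on the plunger's axis 50 mm above the bench, top at 80 to 86 mm. In it the pin runs straight up 16 to 21 mm to a top stop, then clockwise over a ridge that it clears only in the last 2.5 mm below the stop, then down into the rest notch, whose floor is 8.5 mm below the stop. Each unit is adjusted differently, which is not measured.
- pin: Yellow cross pin of the plunger, 6 mm thick, sticking out to 28 mm from the axis; moves with the knob. Origin on the axis at the pin's height (56 mm above the bench when locked), x along the pin. More than 25 N between pin and sleeve (up on the stop, or sideways on slot, ridge or end wall) damages it.
- knob: The red wing knob of the plunger: an upright wing 38 mm long (along its x axis), 14 mm thick (along its y axis) and 36 mm high, on a disc of 36 mm diameter. Origin on the plunger's axis at the pin's height; the wing runs from 36 to 72 mm above this origin (92 to 128 mm above the bench while locked). At the start its x axis is parallel to that of the stand.
- knob_grip (a point): Point on the plunger's axis inside the red wing, 14 mm below its top and 22 mm above its lower edge: the height to grip at (114 mm above the bench while locked).
- plunger_lift (a joint): How far the plunger is pulled up (m): 0 locked; at rest in the notch 0.0075 to 0.0125. The spring pulls down with 5 N at 0, growing 0.25 N per mm. The bolt blocks the tray below about 5 mm of lift.
- plunger_twist (a joint): How far the knob is turned clockwise seen from above (rad), 0 locked. Notch middle at 0.8 to 1.2 (differs per unit), the end wall about 0.1 past it. A light spring (0.015 N m at 0, 0.045 N m at 1 rad) turns it back: let go before the pin is down in the notch, it snaps back and locks again.
- carriage (a joint): How far the aluminium tray has slid along the stand's y axis (m): 0 locked at the start, 0.080 fully home against its stop. It moves with about 1 N and stays where it is left.
- tray_centre (a point): Middle of the tray's upper face (88 x 88 mm tray with a rim 6 mm high), 30 mm above the bench; the flask stands here.
- post_top (a point): Centre of the top of the tray's upright black pull post (16 mm diameter, 58 mm high, top 88 mm above the bench), 92 mm ahead of the tray's middle along the stand's y axis.
- flask: Loose conical glass flask, 66 mm across at the foot, 94 mm high, 110 to 225 g, standing within the tray's rim. Origin at the centre of its underside.
- reagent: Amber reagent bottle, 60 mm across, 120 mm high, standing beyond the shuttle (bystander). Origin at the centre of its underside.
- dish: Steel weighing dish, 100 mm across, 35 mm high, standing beyond the shuttle (bystander). Origin at the centre of its underside.
- marker: Green marker pen with a white cap, 150 x 12 x 12 mm, lying on the robot's side of the shuttle (bystander). Origin at the middle of its green barrel's underside; x axis along the pen.
Not all that is in view belongs to the job. Leave any green look-alike of the flask alone.

How it is judged (in metres and radians):
On the way:
1. the plunger rests in its notch by itself, the knob let go, with the tray still at its start (value of joint plunger_lift above 0.006 m and contact force between the fingers and knob below 0.1 N and value of joint carriage below 0.012 m), for 0.3 s.
At the end, for the whole second after the job is handed in: The plunger stays retracted in its notch (lift above 6 mm) with nothing holding it, the tray is home (within 3 mm of its stop), and the flask stands upright and still on the tray, within 20 mm of its middle (value of joint plunger_lift above 0.006 m and value of joint carriage above 0.077 m and angle between flask's own z axis and vertical below 0.1 rad and horizontal distance between flask and tray_centre below 0.02 m and linear speed of flask below 0.02 m/s); the robot touches nothing.
It fails at once if the plunger's pin is forced against its sleeve with more than 25 N (contact force between pin and sleeve above 25 N).
It fails at once if the flask is tipped (angle between flask's own z axis and vertical above 0.35 rad).
It fails at once if the bottle, dish or marker is moved by more than 20 mm (distance of any of reagent, dish, marker from where it was at the start of the episode above 0.02 m).
It also fails if it takes over 72 s, if anything falls off the work surface, if the arm or the gripper's body presses on something with over 40 N, if the wrist force passes 120 N, or if a joint passes its speed limit or range.

## Working session

There is one attempt and no reset: what is moved stays moved. The work goes in short steps, Python scripts to look and compute and a tool call to move; the robot and the scene stay as the last step left them, time stands still between calls to the robot, and variables do not carry over. Pictures are saved under pics/ and viewed, and the job is handed in when it is done.

Besides the shell and the picture viewer there is one more tool, called after "Request:" as a command line: name --argument value ..., lists and objects as JSON in quotes. play_rows: Moves the arm, as the interface text tells. Shift numbers are shares of 8 cm and turn numbers shares of 90 degrees, none past 1 either way. Its arguments: {"type":"object","properties":{"motion":{"type":"array"},"gripper":{"type":"number"},"squeeze":{"type":"number"}},"required":["motion"]}

```bash
mkdir -p pics; ls; python3 - <<'E'
from bench import monitor, imaging, order
import cv2,numpy as np
print(monitor.read_state())
for n in ["scene","top","wrist"]:
    c=imaging.read_camera(n); cv2.imwrite(f"pics/{n}0.png",c["pixels"][:,:,::-1]); np.savez(f"pics/{n}0.npz",**c)
    print(n,c["mtx"],c["xyz"],c["attitude"])
E
```

```text
pics
{'time_s': 0.0, 'joints': array([ 1.57811968e+00,  3.59408155e-01,  1.10397297e-02, -3.49891583e-04,
       -1.22410257e+00, -2.88086535e-01]), 'joint_velocities': array([-0.00114649, -0.00010541,  0.00082105,  0.00010516, -0.00020836,
       -0.00142632]), 'joint_efforts': array([-8.66729033e-05, -5.83319628e+01,  2.93414515e+01,  6.93643972e+00,
       -5.76759936e-03, -9.59714441e-07]), 'ee_pos': array([186.93857578, 648.09861774, 238.34164079]), 'tcp_rot': array([ 3.10897353e+00, -4.39521359e-01, -1.23922168e-04]), 'ft_force': array([0.17088602, 0.23423081, 0.29534876]), 'moment': array([-0.04868983, -0.01017505,  0.00339251]), 'width': 85.22427070897285}
scene [[407.23750968   0.         281.43195258]
 [  0.         407.23750968 209.51710841]
 [  0.           0.           1.        ]] [1107.83372708 -154.15803078  750.4695446 ] [-1.86138564 -1.75137852  0.62515388]
top [[433.0964571    0.         283.02527017]
 [  0.         433.0964571  213.17889854]
 [  0.           0.           1.        ]] [ 355.86708866 -103.58278421 1053.55828353] [-2.14308858  2.07943379 -0.20947977]
wrist [[369.87860745   0.         280.97622196]
 [  0.         369.87860745 206.08230379]
 [  0.           0.           1.        ]] [257.71426762 628.22291834 373.86210769] [ 1.76793952 -2.35449848 -0.3462763 ]
```

View pics/scene0.png

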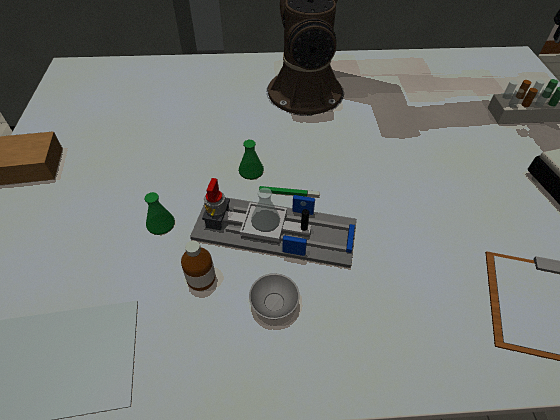

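View pics/top0.png

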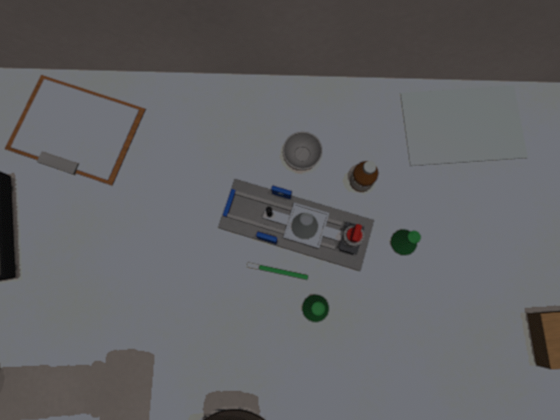

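View pics/wrist0.png

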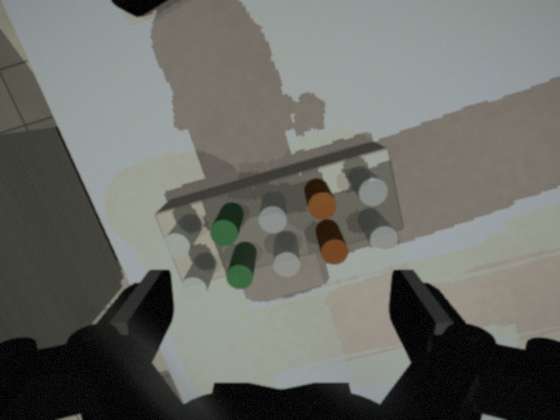

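The scene view shows the knob at (213,190), the post at (305,212) and the end block at (350,238). In the top view they are at about (355,234), (268,212) and (229,203). The wrist camera sees only the unrelated rack.

```bash
cat > h.py <<'E'
import numpy as np,cv2
from scipy.spatial.transform import Rotation as R
def ld(n): return dict(np.load(f"pics/{n}.npz"))
def ray(c,uv):
    d=np.linalg.inv(c["mtx"])@np.array([uv[0],uv[1],1.]); return R.from_rotvec(c["attitude"]).as_matrix()@d
def onplane(c,uv,z):
    d=ray(c,uv); return c["xyz"]+d*(z-c["xyz"][2])/d[2]
def proj(c,p):
    q=R.from_rotvec(c["attitude"]).as_matrix().T@(np.asarray(p)-c["xyz"]); q=c["mtx"]@q; return q[:2]/q[2]
def cloud(c):
    h,w=c["depth"].shape; u,v=np.meshgrid(np.arange(w),np.arange(h))
    d=np.stack([u,v,np.ones_like(u)],-1)@np.linalg.inv(c["mtx"]).T*c["depth"][...,None]
    return d@R.from_rotvec(c["attitude"]).as_matrix().T+c["xyz"]
def red(c):
    p=c["pixels"].astype(int); return (p[...,0]>90)&(p[...,1]<0.4*p[...,0])&(p[...,2]<0.4*p[...,0])
def blue(c):
    p=c["pixels"].astype(int); return (p[...,2]>60)&(p[...,0]<0.5*p[...,2])&(p[...,1]<0.7*p[...,2])
E
python3 - <<'E'
from h import *
for n in ["top0","scene0"]:
    c=ld(n); P=cloud(c)
    for nm,m in (("red",red(c)),("blue",blue(c))):
        k,l,s,ce=cv2.connectedComponentsWithStats(m.astype(np.uint8))
        for i in range(1,k):
            if s[i,4]>8:
                q=P[(l==i)&(c["depth"]>0)]; 
                print(n,nm,s[i],ce[i].round(1),np.median(q,0).round(),q.min(0).round(),q.max(0).round())
c=ld("top0")
im=cv2.resize(c["pixels"][160:290,200:400],None,fx=4,fy=4,interpolation=cv2.INTER_CUBIC)
cv2.imwrite("pics/topz.png",np.clip(im[:,:,::-1]*1.5,0,255))
c=ld("scene0")
im=cv2.resize(c["pixels"][165:275,180:370],None,fx=4,fy=4,interpolation=cv2.INTER_CUBIC)
cv2.imwrite("pics/scenez.png",im[:,:,::-1])
E
```

```text
top0 red [353 224   9  17 104] [357.3 232.9] [ 508. -256.  128.] [ 493. -271.   90.] [ 528. -247.  134.]
top0 red [347 229   4   9  22] [348.5 232.7] [ 513. -244.   92.] [ 504. -246.   81.] [ 524. -240.   95.]
top0 blue [272 186  19   9  83] [281.  190.2] [615. -88.  65.] [ 606. -110.   60.] [626. -67.  70.]
top0 blue [223 189  12  27 112] [228.8 202.3] [591.  38.  29.] [558.  27.  24.] [623.  51.  34.]
top0 blue [257 232  20  10 101] [266.6 236.6] [503. -59.  65.] [494. -80.  59.] [514. -36.  70.]
scene0 red [207 178  10  13  78] [211.4 184.2] [ 511. -256.  128.] [ 491. -265.  126.] [ 529. -247.  130.]
scene0 red [217 192   5   9  21] [219.4 196.2] [ 514. -242.   92.] [ 501. -248.   90.] [ 524. -240.   94.]
scene0 red [206 194   3   6  12] [206.7 196.5] [ 514. -270.   92.] [ 503. -273.   90.] [ 526. -266.  112.]
scene0 blue [293 195  22   7  88] [303.5 198. ] [504. -58.  65.] [493. -82.  59.] [516. -34.  67.]
scene0 blue [347 224   8  26 136] [350.3 236.5] [591.  38.  29.] [557.  26.  25.] [623.  53.  31.]
scene0 blue [283 235  24   8 105] [294.2 238.9] [616. -89.  64.] [ 604. -112.   61.] [627. -64.  68.][ WARN:0@0.783] global loadsave.cpp:1063 imwrite_ Unsupported depth image for selected encoder is fallbacked to CV_8U.
```

View pics/topz.png

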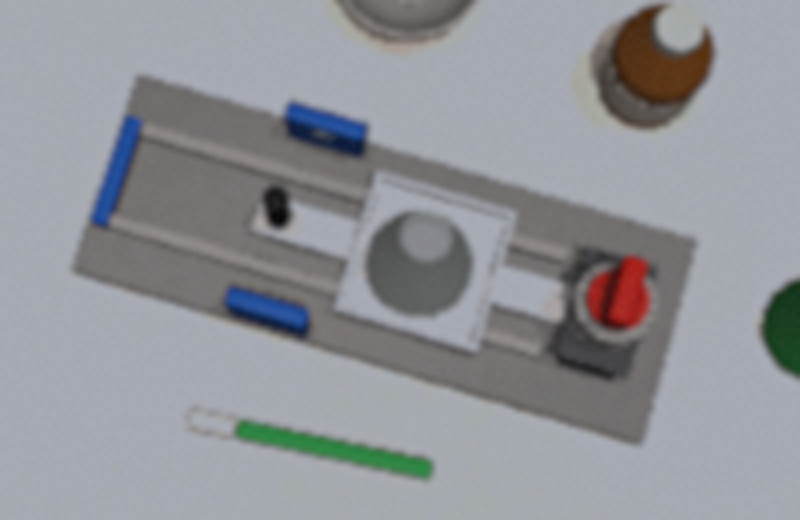

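View pics/scenez.png

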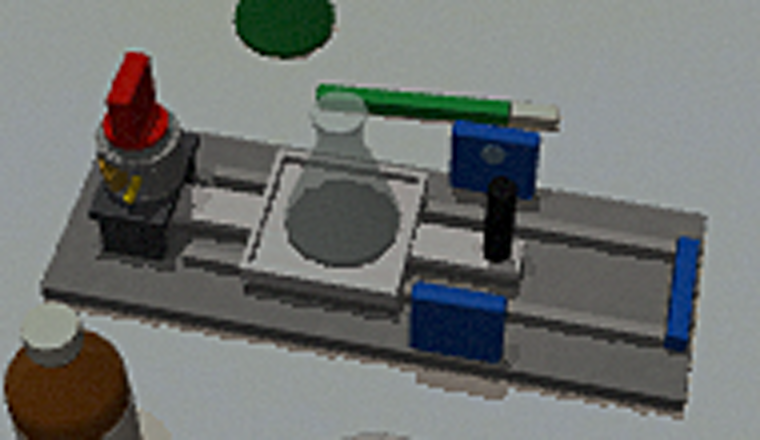

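Request:
play_rows --motion '[{"dp":[0.45,0.2,0],"twist":0},{"dp":[0.45,0.2,0],"twist":0},{"dp":[0.45,0.2,0],"twist":0},{"dp":[0.45,0.2,0],"twist":0},{"dp":[0.45,0.2,0],"twist":0}]' --gripper 1

```text
time_s: 0.57
ee_pos: [338.8, 520.4, 239.1]
tcp_rot: [3.11, -0.439, -0.0]
ft_force: [1.4, -0.1, -0.8]
width: 85.7
```

Request:
play_rows --motion '[{"dp":[0.45,0.2,0],"twist":0},{"dp":[0.45,0.2,0],"twist":0},{"dp":[0.45,0.2,0],"twist":0},{"dp":[0.45,0.2,0],"twist":0},{"dp":[0.45,0.2,0],"twist":0}]'

```text
time_s: 0.98
ee_pos: [489.7, 393.5, 239.3]
tcp_rot: [3.111, -0.439, -0.0]
ft_force: [-0.2, 0.7, -0.8]
width: 85.4
```

Request:
play_rows --motion '[{"dp":[0.15,0.45,0],"twist":0},{"dp":[0.15,0.45,0],"twist":0},{"dp":[0.15,0.45,0],"twist":0},{"dp":[0.15,0.45,0],"twist":0},{"dp":[0.15,0.45,0],"twist":0}]'

```text
time_s: 1.4
ee_pos: [496.0, 203.5, 239.1]
tcp_rot: [3.11, -0.44, -0.0]
ft_force: [1.5, 0.2, -0.3]
width: 85.4
```

Request:
play_rows --motion '[{"dp":[0.15,0.45,0],"twist":0},{"dp":[0.15,0.45,0],"twist":0},{"dp":[0.15,0.45,0],"twist":0},{"dp":[0.15,0.45,0],"twist":0},{"dp":[0.15,0.45,0],"twist":0}]'

```text
time_s: 1.82
ee_pos: [503.7, 14.1, 239.4]
tcp_rot: [-3.111, 0.439, -0.0]
ft_force: [1.1, -0.0, -0.2]
width: 85.5
```

```bash
cat > st.py <<'E'
from h import *
import sys
from bench import monitor
s=monitor.read_state(); M=R.from_rotvec(s["tcp_rot"]).as_matrix()
np.set_printoptions(suppress=True,precision=3)
print("t",s["time_s"],"p",s["ee_pos"].round(1),"yaw",np.degrees(np.arctan2(M[1,0],M[0,0])).round(2),"tilt",M[:,2].round(3),"j",s["joints"].round(2),"F",s["ft_force"].round(2),"M",s["moment"].round(2),"w",round(s["width"],1))
if len(sys.argv)>3:
    t=np.array([float(a) for a in sys.argv[1:4]]); print("delta tool frac",(M.T@(t-s["ee_pos"])/80).round(3))
E
python3 st.py 510.4 -257 200
```

```text
t 1.8167 p [503.7  14.1 239.4] yaw -16.07 tilt [ 0.  0. -1.] j [ 0.42  0.07 -0.36 -0.   -1.14  0.87] F [ 1.08 -0.   -0.22] M [ 0.   -0.17 -0.03] w 85.5
delta tool frac [1.019 3.233 0.492]
```

Request:
play_rows --motion '[{"dp":[0.14,0.45,0],"twist":0},{"dp":[0.14,0.45,0],"twist":0},{"dp":[0.14,0.45,0],"twist":0},{"dp":[0.14,0.45,0],"twist":0},{"dp":[0.14,0.45,0],"twist":0}]'

```text
time_s: 2.23
ee_pos: [507.6, -174.4, 239.4]
tcp_rot: [-3.111, 0.439, -0.0]
ft_force: [1.2, 0.8, 0.5]
width: 85.4
```

Request:
play_rows --motion '[{"dp":[0.16,0.45,0],"twist":-0.012},{"dp":[0.16,0.45,0],"twist":0},{"dp":[0,0.08,0],"twist":0},{"dp":[0,0,0],"twist":0}]'

```text
time_s: 2.57
ee_pos: [511.0, -257.3, 238.4]
tcp_rot: [-3.114, 0.416, 0.002]
ft_force: [0.8, 0.8, 0.2]
width: 85.3
```

```bash
python3 st.py 510.4 -257 103; python3 - <<'E'
from h import *
from bench import imaging
c=imaging.read_camera("wrist"); cv2.imwrite("pics/w1.png",c["pixels"][:,:,::-1]); np.savez("pics/w1.npz",**c)
m=red(c); P=cloud(c); q=P[m&(c["depth"]>0)]
q=q[(q[:,2]>122)&(q[:,2]<134)]
print(len(q)); print(cv2.minAreaRect(q[:,:2].astype(np.float32)),q.mean(0),q.min(0),q.max(0))
E
```

```text
t 2.5667 p [ 511.  -257.3  238.4] yaw -15.23 tilt [-0.002  0.    -1.   ] j [-0.12  0.19 -0.22 -0.   -1.16  1.43] F [0.79 0.81 0.23] M [ 0.03 -0.02 -0.04] w 85.3
delta tool frac [-0.006 -0.001  1.693]
863
((510.11328125, -254.8631591796875), (13.357556343078613, 35.70138931274414), 74.84716033935547) [ 510.24975526 -255.39141875  128.64328964] [ 492.43775559 -265.62782581  122.82030218] [ 527.01257185 -245.29764577  130.98824327]
```

View pics/w1.png

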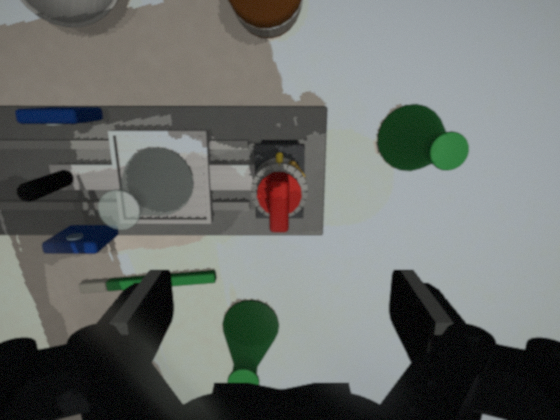

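The wrist view shows the wing top at about (280,205). The fitted rectangle is 13.4 x 35.7 mm, centred at (510,-255) with a yaw of -15.2°. That agrees with the stand geometry, so I'm going down.

Request:
play_rows --motion '[{"dp":[-0.01,-0.015,0.4],"twist":0},{"dp":[0,0,0.4],"twist":0},{"dp":[0,0,0.4],"twist":0},{"dp":[0,0,0.3],"twist":0},{"dp":[0,0,0],"twist":0}]' --gripper 0.6 --squeeze 30

```text
time_s: 3.03
ee_pos: [508.2, -251.4, 114.5]
tcp_rot: [-3.113, 0.409, 0.013]
ft_force: [-0.7, 0.4, -1.1]
width: 51.4
```

```bash
python3 st.py 510.4 -256 103
```

```text
t 3.0333 p [ 508.2 -251.4  114.5] yaw -14.98 tilt [-0.008  0.002 -1.   ] j [-0.12  0.3  -0.38 -0.   -0.89  1.43] F [-0.71  0.42 -1.07] M [0.07 0.16 0.01] w 51.4
delta tool frac [0.042 0.048 0.144]
```

Request:
play_rows --motion '[{"dp":[0,0,0],"twist":0},{"dp":[0,0,0],"twist":0},{"dp":[0,0,0],"twist":0}]'

```text
time_s: 3.28
ee_pos: [512.8, -253.4, 121.5]
tcp_rot: [3.115, -0.409, 0.005]
ft_force: [0.8, 0.7, 0.3]
width: 51.1
```

```bash
python3 st.py 510.4 -256 103
```

```text
t 3.2833 p [ 512.8 -253.4  121.5] yaw -14.95 tilt [ 0.003 -0.001 -1.   ] j [-0.12  0.29 -0.38  0.   -0.9   1.43] F [0.8  0.68 0.31] M [-0.01 -0.04 -0.02] w 51.1
delta tool frac [-0.022  0.039  0.231]
```

Request:
play_rows --motion '[{"dp":[-0.02,0.035,0],"twist":0},{"dp":[0,0,0.12],"twist":0},{"dp":[0,0,0.11],"twist":0},{"dp":[0,0,0],"twist":0},{"dp":[0,0,0],"twist":0}]'

```text
time_s: 3.7
ee_pos: [508.4, -255.9, 100.0]
tcp_rot: [-3.115, 0.411, 0.003]
ft_force: [-0.7, 0.1, 0.6]
width: 51.4
```

```bash
python3 st.py 510.4 -256 103
```

```text
t 3.7 p [ 508.4 -255.9  100. ] yaw -15.03 tilt [-0.002  0.    -1.   ] j [-0.12  0.32 -0.4  -0.   -0.85  1.43] F [-0.66  0.1   0.57] M [-0.07 -0.03  0.  ] w 51.4
delta tool frac [ 0.024 -0.005 -0.037]
```

Request:
play_rows --motion '[{"dp":[0,0,0],"twist":0},{"dp":[0,0,0],"twist":0},{"dp":[0,0,0],"twist":0}]'

```text
time_s: 3.95
ee_pos: [509.3, -256.0, 101.1]
tcp_rot: [3.115, -0.41, 0.001]
ft_force: [-0.2, -0.4, 0.3]
width: 51.2
```

```bash
python3 st.py 510.4 -256 103;python3 - <<'E'
from h import *
from bench import imaging
c=imaging.read_camera("scene"); cv2.imwrite("pics/s1.png",cv2.resize(c["pixels"][120:270,150:350],None,fx=4,fy=4)[:,:,::-1])
E
```

```text
t 3.95 p [ 509.3 -256.   101.1] yaw -15.01 tilt [ 0. -0. -1.] j [-0.12  0.32 -0.4   0.   -0.85  1.43] F [-0.15 -0.38  0.27] M [-0.02  0.    0.06] w 51.2
delta tool frac [ 0.014 -0.003 -0.024]
```

View pics/s1.png

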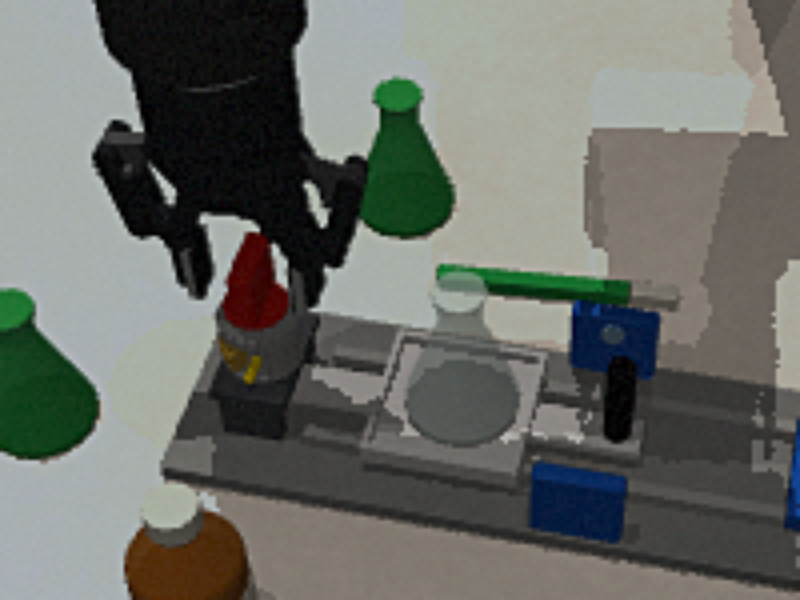

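The fingers straddle the wing at (255,275) in the zoomed picture. I'm trimming the height and closing.

Request:
play_rows --motion '[{"dp":[0.014,0,-0.025],"twist":0},{"dp":[0,0,0],"twist":0},{"dp":[0,0,0],"twist":0},{"dp":[0,0,0],"twist":0},{"dp":[0,0,0],"twist":0}]' --gripper 0.3

```text
time_s: 4.42
ee_pos: [510.1, -256.2, 102.9]
tcp_rot: [-3.115, 0.41, -0.0]
ft_force: [0.2, 0.2, -0.6]
width: 25.6
```

Request:
play_rows --motion '[{"dp":[0,0,0],"twist":0},{"dp":[0,0,0],"twist":0},{"dp":[0,0,0],"twist":0},{"dp":[0,0,0],"twist":0},{"dp":[0,0,0],"twist":0}]' --gripper 0 --squeeze 30

```text
time_s: 4.83
ee_pos: [510.2, -256.0, 103.0]
tcp_rot: [-3.115, 0.41, -0.0]
ft_force: [-0.4, 3.5, 2.5]
width: 13.7
```

```bash
python3 st.py 510.4 -256 103
```

```text
t 4.8333 p [ 510.2 -256.   103. ] yaw -15.0 tilt [ 0.  0. -1.] j [-0.12  0.31 -0.4  -0.   -0.86  1.43] F [-0.38  3.52  2.5 ] M [ 1.3   0.06 -0.04] w 13.7
delta tool frac [ 0.002 -0.    -0.   ]
```

Request:
play_rows --motion '[{"dp":[0,-0.006,-0.05],"twist":0},{"dp":[0,0,-0.05],"twist":0},{"dp":[0,0,-0.04],"twist":0},{"dp":[0,0,0],"twist":0},{"dp":[0,0,0],"twist":0}]'

```text
time_s: 5.25
ee_pos: [510.1, -255.8, 113.9]
tcp_rot: [-3.115, 0.411, 0.0]
ft_force: [2.2, -1.2, -9.2]
width: 13.4
```

```bash
python3 st.py 510.4 -256 103
```

```text
t 5.25 p [ 510.1 -255.8  113.9] yaw -15.02 tilt [-0.  0. -1.] j [-0.12  0.3  -0.38 -0.   -0.88  1.43] F [ 2.16 -1.21 -9.2 ] M [-0.6  -0.94  0.04] w 13.4
delta tool frac [0.004 0.001 0.136]
```

Request:
play_rows --motion '[{"dp":[0,0,-0.02],"twist":0},{"dp":[0,0,-0.02],"twist":0},{"dp":[0,0,0],"twist":0}]'

```text
time_s: 5.5
ee_pos: [510.1, -255.8, 117.3]
tcp_rot: [-3.115, 0.41, 0.001]
ft_force: [2.6, -2.2, -9.4]
width: 13.9
```

Request:
play_rows --motion '[{"dp":[0,0,-0.01],"twist":0},{"dp":[0,0,0],"twist":0}]'

```text
time_s: 5.67
ee_pos: [510.1, -255.8, 118.1]
tcp_rot: [3.115, -0.41, -0.001]
ft_force: [2.5, -2.8, -9.9]
width: 13.7
```

```bash
python3 st.py 510.4 -256 103
```

```text
t 5.6667 p [ 510.1 -255.8  118.1] yaw -15.01 tilt [-0.  0. -1.] j [-0.12  0.3  -0.38  0.   -0.89  1.43] F [ 2.51 -2.75 -9.87] M [-0.84 -0.81 -0.05] w 13.7
delta tool frac [0.004 0.002 0.188]
```

Lift is 15.1 mm, with no slip visible so far. Next steps are 0.4 to 0.5 mm.

Request:
play_rows --motion '[{"dp":[0,0,-0.006],"twist":0},{"dp":[0,0,0],"twist":0}]'

```text
time_s: 5.83
ee_pos: [510.1, -255.7, 118.5]
tcp_rot: [3.115, -0.41, -0.0]
ft_force: [2.4, -2.3, -11.1]
width: 13.3
```

Request:
play_rows --motion '[{"dp":[0,0,-0.006],"twist":0},{"dp":[0,0,0],"twist":0}]'

```text
time_s: 6.0
ee_pos: [510.1, -255.7, 119.1]
tcp_rot: [3.115, -0.41, -0.0]
ft_force: [1.8, -2.0, -10.2]
width: 13.5
```

Request:
play_rows --motion '[{"dp":[0,0,-0.006],"twist":0},{"dp":[0,0,0],"twist":0}]'

```text
time_s: 6.17
ee_pos: [510.1, -255.7, 119.5]
tcp_rot: [3.115, -0.41, -0.0]
ft_force: [1.9, -1.7, -9.9]
width: 13.5
```

Request:
play_rows --motion '[{"dp":[0,0,-0.006],"twist":0},{"dp":[0,0,0],"twist":0}]'

```text
time_s: 6.33
ee_pos: [510.1, -255.8, 120.0]
tcp_rot: [3.115, -0.41, -0.0]
ft_force: [2.2, -2.4, -10.8]
width: 13.5
```

Request:
play_rows --motion '[{"dp":[0,0,-0.006],"twist":0},{"dp":[0,0,0],"twist":0}]'

```text
time_s: 6.5
ee_pos: [510.1, -255.7, 120.5]
tcp_rot: [3.115, -0.41, -0.0]
ft_force: [2.2, -2.7, -11.0]
width: 13.5
```

Request:
play_rows --motion '[{"dp":[0,0,-0.006],"twist":0},{"dp":[0,0,0],"twist":0}]'

```text
time_s: 6.67
ee_pos: [510.1, -255.7, 121.0]
tcp_rot: [-3.115, 0.41, 0.0]
ft_force: [1.8, -2.6, -10.9]
width: 13.6
```

Request:
play_rows --motion '[{"dp":[0,0,-0.006],"twist":0},{"dp":[0,0,0],"twist":0}]'

```text
time_s: 6.83
ee_pos: [510.1, -255.7, 121.3]
tcp_rot: [-3.115, 0.41, 0.0]
ft_force: [1.7, -2.2, -11.8]
width: 13.6
```

Request:
play_rows --motion '[{"dp":[0,0,-0.005],"twist":0},{"dp":[0,0,0],"twist":0}]'

```text
time_s: 7.0
ee_pos: [510.1, -255.7, 121.5]
tcp_rot: [-3.115, 0.411, 0.001]
ft_force: [2.4, -3.4, -15.2]
width: 13.3
```

Request:
play_rows --motion '[{"dp":[0,0,0],"twist":0}]'

```text
time_s: 7.08
ee_pos: [510.1, -255.7, 121.5]
tcp_rot: [-3.115, 0.411, 0.001]
ft_force: [3.5, -3.8, -16.2]
width: 13.6
```

The force rise shows the stop at TCP z ≈ 121.4. I'm easing 0.8 mm off the stop before turning clockwise.

Request:
play_rows --motion '[{"dp":[0,0,0.01],"twist":0},{"dp":[0,0,0],"twist":0.02},{"dp":[0,0,0],"twist":0.04},{"dp":[0,0,0],"twist":0.04},{"dp":[0,0,0],"twist":0}]'

```text
time_s: 7.5
ee_pos: [510.2, -255.8, 121.3]
tcp_rot: [3.072, -0.657, -0.0]
ft_force: [0.3, -3.1, -10.8]
width: 13.9
```

```bash
python3 st.py 510.4 -256 103
```

```text
t 7.5 p [ 510.2 -255.8  121.3] yaw -24.16 tilt [-0. -0. -1.] j [-0.12  0.29 -0.38  0.   -0.9   1.27] F [  0.34  -3.13 -10.81] M [-1.09 -0.33  0.02] w 13.9
delta tool frac [0.004 0.001 0.229]
```

Request:
play_rows --motion '[{"dp":[0,0,0],"twist":0.04},{"dp":[0,0,0],"twist":0.04},{"dp":[0,0,0],"twist":0.04},{"dp":[0,0,0],"twist":0.04},{"dp":[0,0,0],"twist":0}]'

```text
time_s: 7.92
ee_pos: [510.1, -255.8, 121.2]
tcp_rot: [2.966, -1.034, -0.0]
ft_force: [0.1, -2.6, -10.6]
width: 13.2
```

```bash
python3 st.py 510.4 -256 103
```

```text
t 7.9167 p [ 510.1 -255.8  121.2] yaw -38.45 tilt [-0. -0. -1.] j [-0.12  0.29 -0.38  0.   -0.9   1.02] F [  0.12  -2.63 -10.6 ] M [-1.27 -0.16  0.02] w 13.2
delta tool frac [ 0.004 -0.001  0.228]
```

Request:
play_rows --motion '[{"dp":[0,0,0],"twist":0.04},{"dp":[0,0,0],"twist":0.04},{"dp":[0,0,0],"twist":0.04},{"dp":[0,0,0],"twist":0.04},{"dp":[0,0,0],"twist":0}]'

```text
time_s: 8.33
ee_pos: [510.0, -255.9, 121.2]
tcp_rot: [2.814, -1.396, -0.0]
ft_force: [-0.1, -2.8, -11.5]
width: 13.4
```

Request:
play_rows --motion '[{"dp":[0,0,0],"twist":0.02},{"dp":[0,0,0],"twist":0.02},{"dp":[0,0,0],"twist":0.02},{"dp":[0,0,0],"twist":0}]'

```text
time_s: 8.67
ee_pos: [510.0, -255.9, 121.1]
tcp_rot: [2.747, -1.524, -0.001]
ft_force: [-0.2, -2.9, -11.5]
width: 13.6
```

```bash
python3 st.py 510.4 -256 103
```

```text
t 8.6667 p [ 510.  -255.9  121.1] yaw -58.04 tilt [-0.001 -0.    -1.   ] j [-0.12  0.29 -0.38  0.   -0.9   0.68] F [ -0.19  -2.9  -11.51] M [-1.55  0.12  0.05] w 13.6
delta tool frac [ 0.004 -0.004  0.226]
```

Request:
play_rows --motion '[{"dp":[0,0,0],"twist":0.02},{"dp":[0,0,0],"twist":0.02},{"dp":[0,0,0],"twist":0}]'

```text
time_s: 8.92
ee_pos: [510.0, -255.8, 121.1]
tcp_rot: [2.697, -1.61, -0.001]
ft_force: [-0.5, -4.5, -10.6]
width: 14.0
```

```bash
python3 st.py
```

```text
t 8.9167 p [ 510.  -255.8  121.1] yaw -61.66 tilt [-0.001 -0.    -1.   ] j [-0.12  0.29 -0.38  0.   -0.9   0.62] F [ -0.55  -4.55 -10.64] M [-1.64  0.18  0.06] w 14.0
```

Request:
play_rows --motion '[{"dp":[0,0,0],"twist":0.02},{"dp":[0,0,0],"twist":0}]'

```text
time_s: 9.08
ee_pos: [509.9, -255.9, 121.1]
tcp_rot: [2.671, -1.653, -0.001]
ft_force: [-0.5, -4.6, -10.7]
width: 13.4
```

```bash
python3 st.py
```

```text
t 9.0833 p [ 509.9 -255.9  121.1] yaw -63.48 tilt [-0.001 -0.    -1.   ] j [-0.12  0.29 -0.38  0.   -0.9   0.58] F [ -0.52  -4.57 -10.73] M [-1.8   0.28  0.03] w 13.4
```

Request:
play_rows --motion '[{"dp":[0,0,0],"twist":0.02},{"dp":[0,0,0],"twist":0}]'

```text
time_s: 9.25
ee_pos: [510.0, -255.8, 121.0]
tcp_rot: [2.645, -1.695, -0.001]
ft_force: [-1.2, -4.6, -10.2]
width: 13.6
```

```bash
python3 st.py
```

```text
t 9.25 p [ 510.  -255.8  121. ] yaw -65.3 tilt [-0.001 -0.    -1.   ] j [-0.12  0.29 -0.38  0.   -0.9   0.55] F [ -1.19  -4.6  -10.19] M [-1.82  0.38  0.05] w 13.6
```

Request:
play_rows --motion '[{"dp":[0,0,0],"twist":0.02},{"dp":[0,0,0],"twist":0}]'

```text
time_s: 9.42
ee_pos: [509.9, -255.9, 121.0]
tcp_rot: [2.618, -1.736, -0.001]
ft_force: [-1.7, -4.3, -10.2]
width: 13.3
```

```bash
python3 st.py
```

```text
t 9.4167 p [ 509.9 -255.9  121. ] yaw -67.12 tilt [-0.001 -0.    -1.   ] j [-0.12  0.29 -0.38  0.   -0.9   0.52] F [ -1.71  -4.32 -10.18] M [-1.95  0.46  0.09] w 13.3
```

Request:
play_rows --motion '[{"dp":[0,0,0],"twist":0.02},{"dp":[0,0,0],"twist":0}]'

```text
time_s: 9.58
ee_pos: [509.9, -255.8, 121.0]
tcp_rot: [2.59, -1.778, -0.001]
ft_force: [-1.2, -4.9, -10.8]
width: 13.7
```

```bash
python3 st.py
```

```text
t 9.5833 p [ 509.9 -255.8  121. ] yaw -68.93 tilt [-0.001 -0.    -1.   ] j [-0.12  0.29 -0.38  0.   -0.9   0.49] F [ -1.21  -4.9  -10.76] M [-1.97  0.51  0.06] w 13.7
```

Request:
play_rows --motion '[{"dp":[0,0,0],"twist":0.015},{"dp":[0,0,0],"twist":0}]'

```text
time_s: 9.75
ee_pos: [509.9, -255.8, 121.0]
tcp_rot: [2.569, -1.807, -0.001]
ft_force: [-1.6, -4.3, -10.7]
width: 13.6
```

```bash
python3 st.py
```

```text
t 9.75 p [ 509.9 -255.8  121. ] yaw -70.25 tilt [-0.001 -0.    -1.   ] j [-0.12  0.29 -0.38  0.   -0.9   0.47] F [ -1.63  -4.33 -10.66] M [-1.9   0.51  0.04] w 13.6
```

Twist is about 55° and no end wall yet.

Request:
play_rows --motion '[{"dp":[0,0,0],"twist":0.015},{"dp":[0,0,0],"twist":0}]'

```text
time_s: 9.92
ee_pos: [509.9, -255.8, 121.0]
tcp_rot: [2.548, -1.837, -0.001]
ft_force: [-0.4, -4.3, -10.6]
width: 13.1
```

```bash
python3 st.py
```

```text
t 9.9167 p [ 509.9 -255.8  121. ] yaw -71.6 tilt [-0.001 -0.    -1.   ] j [-0.12  0.29 -0.38  0.   -0.9   0.44] F [ -0.44  -4.32 -10.56] M [-1.95  0.55  0.04] w 13.1
```

Request:
play_rows --motion '[{"dp":[0,0,0],"twist":0.015},{"dp":[0,0,0],"twist":0}]'

```text
time_s: 10.08
ee_pos: [509.9, -255.8, 121.0]
tcp_rot: [2.526, -1.867, -0.001]
ft_force: [-1.4, -4.6, -10.1]
width: 13.6
```

```bash
python3 st.py
```

```text
t 10.0833 p [ 509.9 -255.8  121. ] yaw -72.95 tilt [-0.001 -0.    -1.   ] j [-0.12  0.29 -0.38  0.   -0.9   0.42] F [ -1.44  -4.61 -10.14] M [-1.97  0.55  0.12] w 13.6
```

Request:
play_rows --motion '[{"dp":[0,0,0],"twist":0.015},{"dp":[0,0,0],"twist":0}]'

```text
time_s: 10.25
ee_pos: [510.0, -255.8, 121.0]
tcp_rot: [2.504, -1.897, -0.001]
ft_force: [-1.9, -4.1, -10.7]
width: 13.8
```

```bash
python3 st.py
```

```text
t 10.25 p [ 510.  -255.8  121. ] yaw -74.31 tilt [-0.001 -0.    -1.   ] j [-0.12  0.29 -0.38  0.   -0.9   0.4 ] F [ -1.87  -4.1  -10.66] M [-1.98  0.54  0.18] w 13.8
```

Request:
play_rows --motion '[{"dp":[0,0,0],"twist":0.008},{"dp":[0,0,0],"twist":0}]'

```text
time_s: 10.42
ee_pos: [510.0, -255.8, 121.0]
tcp_rot: [2.492, -1.912, -0.001]
ft_force: [-0.5, -5.5, -10.7]
width: 13.6
```

```bash
python3 st.py
```

```text
t 10.4167 p [ 510.  -255.8  121. ] yaw -74.99 tilt [-0.001 -0.    -1.   ] j [-0.12  0.29 -0.38  0.   -0.9   0.38] F [ -0.55  -5.51 -10.68] M [-1.98  0.5   0.2 ] w 13.6
```

Request:
play_rows --motion '[{"dp":[0,0,0],"twist":0}]'

```text
time_s: 10.5
ee_pos: [510.0, -255.8, 121.0]
tcp_rot: [2.493, -1.911, -0.001]
ft_force: [-1.3, -4.0, -9.6]
width: 13.9
```

```bash
python3 st.py;python3 - <<'E'
from h import *
from bench import imaging
for n in ("scene","wrist"):
  c=imaging.read_camera(n); np.savez(f"pics/{n}2.npz",**c)
  if n=="scene": cv2.imwrite("pics/s2.png",cv2.resize(c["pixels"][140:240,160:260],None,fx=6,fy=6,interpolation=cv2.INTER_CUBIC)[:,:,::-1])
  else: cv2.imwrite("pics/w2.png",c["pixels"][:,:,::-1])
E
```

```text
t 10.5 p [ 510.  -255.8  121. ] yaw -74.95 tilt [-0.001 -0.    -1.   ] j [-0.12  0.29 -0.38  0.   -0.9   0.38] F [-1.35 -4.02 -9.57] M [-1.97  0.55  0.18] w 13.9
```

View pics/s2.png

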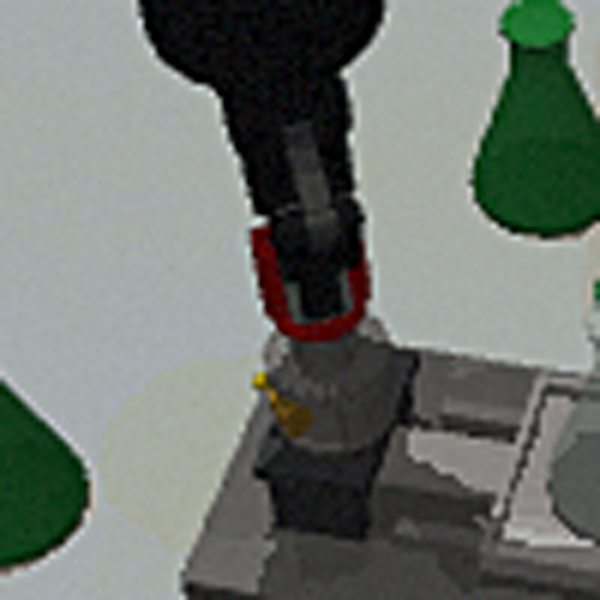

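The pin (yellow, at (262,382) in the zoom) has swung round and is up. The moment about z is rising, so I'm confirming the wall with one more small turn.

Request:
play_rows --motion '[{"dp":[0,0,0],"twist":0.012},{"dp":[0,0,0],"twist":0}]'

```text
time_s: 10.77
ee_pos: [510.0, -255.9, 121.0]
tcp_rot: [2.474, -1.936, -0.001]
ft_force: [-0.7, -4.7, -11.3]
width: 13.8
```

```bash
python3 st.py
```

```text
t 10.7667 p [ 510.  -255.9  121. ] yaw -76.09 tilt [-0.001 -0.    -1.   ] j [-0.12  0.29 -0.38  0.   -0.9   0.36] F [ -0.69  -4.74 -11.34] M [-1.91  0.55  0.32] w 13.8
```

Request:
play_rows --motion '[{"dp":[0,0,0],"twist":0.006},{"dp":[0,0,0],"twist":0}]'

```text
time_s: 10.93
ee_pos: [510.0, -255.9, 121.0]
tcp_rot: [2.465, -1.947, -0.001]
ft_force: [-1.1, -4.8, -10.0]
width: 13.3
```

```bash
python3 st.py
```

```text
t 10.9333 p [ 510.  -255.9  121. ] yaw -76.6 tilt [-0.001 -0.    -1.   ] j [-0.12  0.29 -0.38  0.   -0.9   0.36] F [ -1.1   -4.75 -10.04] M [-1.93  0.57  0.24] w 13.3
```

The wall is confirmed, with onset at about yaw -72.5 (1.0 rad). I'm backing off about 0.1 rad to the notch middle and lowering.

Request:
play_rows --motion '[{"dp":[0,0,0],"twist":-0.03},{"dp":[0,0,0],"twist":-0.03},{"dp":[0,0,0],"twist":-0.02},{"dp":[0,0,0],"twist":0}]'

```text
time_s: 11.27
ee_pos: [509.9, -255.9, 121.0]
tcp_rot: [2.584, -1.785, -0.001]
ft_force: [-1.4, -5.2, -11.3]
width: 13.5
```

```bash
python3 st.py
```

```text
t 11.2667 p [ 509.9 -255.9  121. ] yaw -69.28 tilt [-0.001 -0.    -1.   ] j [-0.12  0.29 -0.38  0.   -0.9   0.48] F [ -1.37  -5.21 -11.34] M [-1.97  0.57  0.06] w 13.5
```

Request:
play_rows --motion '[{"dp":[0,0,0.02],"twist":0},{"dp":[0,0,0.02],"twist":0},{"dp":[0,0,0],"twist":0}]'

```text
time_s: 11.52
ee_pos: [510.0, -255.8, 117.7]
tcp_rot: [2.583, -1.788, -0.001]
ft_force: [-1.1, -4.9, -9.8]
width: 13.5
```

```bash
python3 st.py
```

```text
t 11.5167 p [ 510.  -255.8  117.7] yaw -69.39 tilt [-0.001 -0.    -1.   ] j [-0.12  0.3  -0.38  0.   -0.89  0.48] F [-1.13 -4.91 -9.77] M [-1.92  0.66  0.08] w 13.5
```

Already 3.7 mm below the stop with full spring load, so the pin is in the notch and not on the ridge.

Request:
play_rows --motion '[{"dp":[0,0,0.02],"twist":0},{"dp":[0,0,0.015],"twist":0},{"dp":[0,0,0],"twist":0}]'

```text
time_s: 11.77
ee_pos: [510.0, -255.8, 114.9]
tcp_rot: [2.582, -1.788, -0.001]
ft_force: [-2.2, -4.1, -9.9]
width: 13.9
```

Request:
play_rows --motion '[{"dp":[0,0,0.01],"twist":0},{"dp":[0,0,0],"twist":0}]'

```text
time_s: 11.93
ee_pos: [510.0, -255.8, 114.2]
tcp_rot: [2.582, -1.789, -0.001]
ft_force: [-2.2, -6.0, -8.2]
width: 13.5
```

Request:
play_rows --motion '[{"dp":[0,0,0.01],"twist":0},{"dp":[0,0,0],"twist":0}]'

```text
time_s: 12.1
ee_pos: [510.0, -255.9, 113.5]
tcp_rot: [2.582, -1.788, -0.001]
ft_force: [-1.8, -4.8, -8.8]
width: 13.6
```

Request:
play_rows --motion '[{"dp":[0,0,0.006],"twist":0},{"dp":[0,0,0],"twist":0}]'

```text
time_s: 12.27
ee_pos: [510.0, -255.8, 113.0]
tcp_rot: [2.582, -1.788, -0.001]
ft_force: [-1.4, -5.1, -9.3]
width: 13.6
```

```bash
python3 st.py
```

```text
t 12.2667 p [ 510.  -255.8  113. ] yaw -69.41 tilt [-0.001 -0.    -1.   ] j [-0.12  0.3  -0.39  0.   -0.88  0.48] F [-1.43 -5.14 -9.31] M [-1.88  0.78  0.07] w 13.6
```

Request:
play_rows --motion '[{"dp":[0,0,0.008],"twist":0},{"dp":[0,0,0],"twist":0}]'

```text
time_s: 12.43
ee_pos: [510.0, -255.9, 112.6]
tcp_rot: [2.582, -1.789, -0.0]
ft_force: [-3.4, -4.8, -7.9]
width: 13.6
```

Request:
play_rows --motion '[{"dp":[0,0,0.008],"twist":0},{"dp":[0,0,0],"twist":0}]'

```text
time_s: 12.6
ee_pos: [510.1, -255.9, 112.4]
tcp_rot: [2.582, -1.789, -0.0]
ft_force: [-4.2, -3.8, -2.3]
width: 13.7
```

```bash
python3 st.py
```

```text
t 12.6 p [ 510.1 -255.9  112.4] yaw -69.43 tilt [-0. -0. -1.] j [-0.12  0.3  -0.39  0.   -0.88  0.48] F [-4.23 -3.79 -2.31] M [-1.44  1.67 -0.01] w 13.7
```

The floor is felt at z ≈ 112.5, 8.9 mm below the stop where 8.5 was expected. Releasing.

Request:
play_rows --motion '[{"dp":[0,0,0.002],"twist":0},{"dp":[0,0,0],"twist":0},{"dp":[0,0,0],"twist":0},{"dp":[0,0,0],"twist":0}]' --gripper 0.5

```text
time_s: 12.93
ee_pos: [511.4, -255.6, 112.4]
tcp_rot: [-2.58, 1.79, -0.003]
ft_force: [-0.0, 0.0, 0.3]
width: 42.9
```

Request:
play_rows --motion '[{"dp":[0,0,0],"twist":0},{"dp":[0,0,0],"twist":0},{"dp":[0,0,0],"twist":0},{"dp":[0,0,0],"twist":0}]'

```text
time_s: 13.27
ee_pos: [510.3, -255.7, 111.6]
tcp_rot: [-2.581, 1.792, -0.0]
ft_force: [-0.7, 0.3, 0.8]
width: 42.8
```

```bash
python3 st.py
```

```text
t 13.2667 p [ 510.3 -255.7  111.6] yaw -69.54 tilt [ 0. -0. -1.] j [-0.12  0.3  -0.39  0.   -0.88  0.48] F [-0.68  0.28  0.8 ] M [-0.01 -0.02  0.05] w 42.8
```

Request:
play_rows --motion '[{"dp":[0,0,-0.2],"twist":0},{"dp":[0,0,-0.3],"twist":0},{"dp":[0,0,-0.4],"twist":0},{"dp":[0,0,-0.4],"twist":0},{"dp":[0,0,0],"twist":0}]'

```text
time_s: 13.68
ee_pos: [513.3, -257.0, 222.4]
tcp_rot: [-2.579, 1.789, -0.015]
ft_force: [0.3, -0.5, 0.5]
width: 42.6
```

```bash
python3 - <<'E'
from h import *
from bench import imaging
for n in ("wrist","scene"):
  c=imaging.read_camera(n); np.savez(f"pics/{n}3.npz",**c)
  m=red(c); P=cloud(c); q=P[m&(c["depth"]>0)]; q=q[q[:,2]>122]
  print(n,len(q),np.percentile(q,[10,50,90],axis=0),cv2.minAreaRect(q[:,:2].astype(np.float32)))
  cv2.imwrite(f"pics/{n}3.png",(c["pixels"] if n=="wrist" else cv2.resize(c["pixels"][140:260,170:330],None,fx=5,fy=5))[:,:,::-1])
E
python3 st.py
```

```text
wrist 974 [[ 503.38961207 -269.78724828  136.8486289 ]
 [ 509.99003274 -257.192749    137.95290474]
 [ 516.55098248 -243.24399977  138.74985647]] ((509.6486511230469, -256.38726806640625), (12.506908416748047, 35.32992172241211), 19.08514976501465)
scene 38 [[ 502.9817282  -269.65365267  135.40962021]
 [ 511.19420961 -252.86432617  137.44167147]
 [ 518.00847274 -241.50279902  138.33569909]] ((509.9356689453125, -256.0145568847656), (12.7985200881958, 35.667686462402344), 23.259767532348633)
t 13.7833 p [ 511.1 -255.8  217.2] yaw -69.55 tilt [ 0.004 -0.    -1.   ] j [-0.12  0.2  -0.26 -0.   -1.11  0.48] F [-0.24 -0.18 -1.06] M [ 0.    0.05 -0.04] w 42.8
```

View pics/scene3.png

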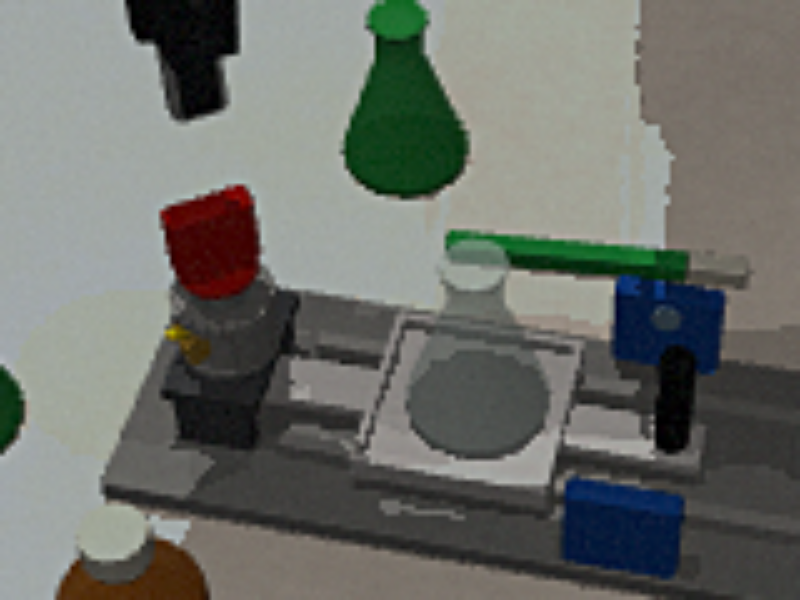

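The knob stays up by itself. The wing top is at 137.5–138 mm, a lift of about 9.5 mm, and the tray has not moved. Next I go above the pull post and turn the jaws across the stand.

Request:
play_rows --motion '[{"dp":[-0.34,-0.24,0],"twist":0},{"dp":[-0.34,-0.24,0],"twist":0},{"dp":[-0.34,-0.24,0],"twist":0},{"dp":[-0.34,-0.24,0],"twist":0},{"dp":[-0.34,-0.24,0],"twist":0}]'

```text
time_s: 14.2
ee_pos: [552.2, -93.4, 214.3]
tcp_rot: [2.579, -1.792, -0.002]
ft_force: [1.3, -0.7, -0.3]
width: 42.5
```

Request:
play_rows --motion '[{"dp":[-0.34,-0.24,0],"twist":0},{"dp":[0,0,0],"twist":0.066},{"dp":[0,0,0],"twist":0.066},{"dp":[0,0,0],"twist":0.066},{"dp":[0,0,0],"twist":0.066}]'

```text
time_s: 14.62
ee_pos: [560.6, -62.1, 214.1]
tcp_rot: [2.15, -2.288, -0.002]
ft_force: [-0.6, -0.5, 0.3]
width: 42.6
```

Request:
play_rows --motion '[{"dp":[0,0,0],"twist":0.066},{"dp":[0,0,0],"twist":0.064},{"dp":[0,0,0],"twist":0},{"dp":[0,0,0],"twist":0},{"dp":[0,0,0],"twist":0}]'

```text
time_s: 15.03
ee_pos: [560.9, -62.6, 214.9]
tcp_rot: [1.916, -2.489, -0.001]
ft_force: [0.3, 0.4, 0.0]
width: 42.6
```

```bash
python3 st.py 562.4 -61.4 65; python3 - <<'E'
from h import *
from bench import imaging
for n in ("wrist","scene"):
  c=imaging.read_camera(n); np.savez(f"pics/{n}4.npz",**c)
  cv2.imwrite(f"pics/{n}4.png",c["pixels"][:,:,::-1])
  P=cloud(c); p=c["pixels"].max(2); m=(c["depth"]>0)&(np.hypot(P[...,0]-562,P[...,1]+61)<25)&(P[...,2]>80)&(P[...,2]<96)
  q=P[m]; print(n,len(q), len(q) and (q.mean(0),q.min(0),q.max(0)))
  if len(q): print(proj(c,[562.4,-61.4,88]),np.argwhere(m).mean(0)[::-1])
E
```

```text
t 15.0333 p [560.9 -62.6 214.9] yaw -104.82 tilt [-0.001 -0.    -1.   ] j [ 0.24  0.2  -0.27 -0.   -1.11 -0.49] F [0.32 0.35 0.03] M [-0.02  0.   -0.05] w 42.6
delta tool frac [-0.02  -0.017  1.873]
wrist 379 (array([563.24509404, -61.44024091,  88.05161915]), array([555.83884439, -68.47335715,  80.16907157]), array([571.10480526, -52.9026531 ,  90.42702404]))
[279.17806509 200.70253739] [278.05804749 200.94986807]
scene 48 (array([564.90384087, -61.80612268,  86.24850767]), array([555.00107074, -68.50929303,  80.35268188]), array([570.83984094, -55.13131657,  90.58834159]))
[305.24086554 211.19708295] [305.125      212.64583333]
```

View pics/wrist4.png

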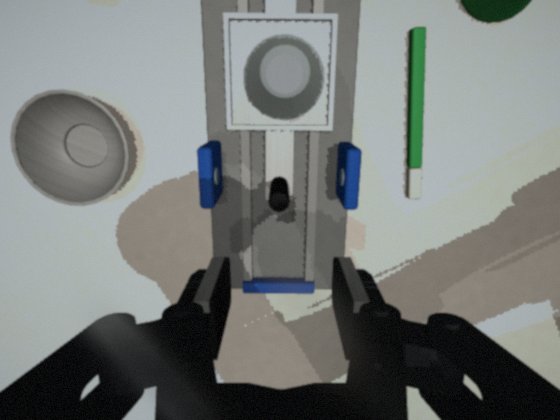

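The post is at (280,192) in the wrist view. Measured top is (563.2,-61.4,88), as predicted. Going down.

Request:
play_rows --motion '[{"dp":[-0.02,-0.024,0.25],"twist":0},{"dp":[0,0,0.3],"twist":0},{"dp":[0,0,0.3],"twist":0},{"dp":[0,0,0.25],"twist":0},{"dp":[0,0,0.1],"twist":0}]'

```text
time_s: 15.55
ee_pos: [561.8, -61.7, 116.7]
tcp_rot: [1.911, -2.489, -0.003]
ft_force: [-0.3, 0.6, -0.3]
width: 42.5
```

Request:
play_rows --motion '[{"dp":[0,0,0],"twist":0},{"dp":[0,0,0],"twist":0},{"dp":[0,0,0],"twist":0},{"dp":[0,0,0],"twist":0},{"dp":[0,0,0],"twist":0}]'

```text
time_s: 15.97
ee_pos: [564.1, -61.4, 120.8]
tcp_rot: [-1.912, 2.491, -0.002]
ft_force: [-0.5, 0.3, 0.7]
width: 42.6
```

```bash
python3 st.py 563 -61.4 66
```

```text
t 15.9667 p [564.1 -61.4 120.8] yaw -104.99 tilt [ 0.002  0.    -1.   ] j [ 0.24  0.29 -0.39  0.   -0.89 -0.5 ] F [-0.53  0.26  0.67] M [ 0.04  0.03 -0.07] w 42.6
delta tool frac [0.004 0.015 0.684]
```

Request:
play_rows --motion '[{"dp":[0,0.012,0.2],"twist":0},{"dp":[0,0,0.2],"twist":0},{"dp":[0,0,0.15],"twist":0},{"dp":[0,0,0.1],"twist":0},{"dp":[0,0,0],"twist":0}]'

```text
time_s: 16.38
ee_pos: [561.8, -61.4, 66.4]
tcp_rot: [1.911, -2.491, -0.002]
ft_force: [-0.3, 0.1, 0.9]
width: 42.7
```

Request:
play_rows --motion '[{"dp":[0,0,0],"twist":0},{"dp":[0,0,0],"twist":0},{"dp":[0,0,0],"twist":0}]'

```text
time_s: 16.63
ee_pos: [563.2, -61.2, 68.5]
tcp_rot: [-1.912, 2.491, -0.001]
ft_force: [-0.3, 0.2, -0.6]
width: 42.9
```

```bash
python3 st.py 563 -61.4 66
```

```text
t 16.6333 p [563.2 -61.2  68.5] yaw -105.0 tilt [ 0.002  0.    -1.   ] j [ 0.24  0.35 -0.44  0.   -0.78 -0.5 ] F [-0.34  0.17 -0.58] M [ 0.02 -0.04  0.08] w 42.9
delta tool frac [0.003 0.002 0.031]
```

Now closing on the post, which is 16 mm thick.

Request:
play_rows --motion '[{"dp":[0,0,0],"twist":0},{"dp":[0,0,0],"twist":0},{"dp":[0,0,0],"twist":0},{"dp":[0,0,0],"twist":0},{"dp":[0,0,0],"twist":0}]' --gripper 0 --squeeze 20

```text
time_s: 17.05
ee_pos: [563.1, -61.3, 68.1]
tcp_rot: [-1.912, 2.492, -0.001]
ft_force: [0.4, -0.0, 4.4]
width: 15.0
```

```bash
python3 st.py
```

```text
t 17.05 p [563.1 -61.3  68.1] yaw -104.99 tilt [ 0.001  0.    -1.   ] j [ 0.24  0.35 -0.44  0.   -0.78 -0.5 ] F [ 0.41 -0.01  4.38] M [-0.   -0.1  -0.01] w 15.0
```

Request:
play_rows --motion '[{"dp":[-0.01,0,0],"twist":0},{"dp":[-0.02,0,0],"twist":0},{"dp":[-0.03,0,0],"twist":0},{"dp":[-0.03,0,0],"twist":0},{"dp":[-0.03,0,0],"twist":0}]'

```text
time_s: 17.47
ee_pos: [565.6, -52.0, 68.1]
tcp_rot: [-1.912, 2.492, -0.001]
ft_force: [0.3, -2.2, 5.7]
width: 15.2
```

```bash
python3 st.py
```

```text
t 17.4667 p [565.6 -52.   68.1] yaw -104.99 tilt [ 0.001 -0.    -1.   ] j [ 0.25  0.35 -0.44  0.   -0.78 -0.52] F [ 0.27 -2.18  5.75] M [-0.44 -0.19 -0.07] w 15.2
```

Request:
play_rows --motion '[{"dp":[-0.03,0,0],"twist":0},{"dp":[-0.04,0,0],"twist":0},{"dp":[-0.04,0,0],"twist":0},{"dp":[-0.04,0,0],"twist":0},{"dp":[-0.04,0,0],"twist":0}]'

```text
time_s: 17.88
ee_pos: [569.6, -37.3, 68.1]
tcp_rot: [-1.912, 2.492, -0.001]
ft_force: [1.8, -1.8, 5.9]
width: 15.3
```

```bash
python3 st.py
```

```text
t 17.8833 p [569.6 -37.3  68.1] yaw -104.99 tilt [ 0.001 -0.    -1.   ] j [ 0.28  0.36 -0.43  0.   -0.78 -0.54] F [ 1.76 -1.83  5.88] M [-0.55 -0.31 -0.01] w 15.3
```

Request:
play_rows --motion '[{"dp":[-0.04,0,0],"twist":0},{"dp":[-0.04,0,0],"twist":0},{"dp":[-0.04,0,0],"twist":0},{"dp":[-0.04,0,0],"twist":0},{"dp":[-0.04,0,0],"twist":0}]'

```text
time_s: 18.3
ee_pos: [573.9, -21.7, 68.1]
tcp_rot: [-1.912, 2.491, -0.001]
ft_force: [2.4, -1.3, 4.8]
width: 15.2
```

Request:
play_rows --motion '[{"dp":[-0.04,0,0],"twist":0},{"dp":[-0.04,0,0],"twist":0},{"dp":[-0.04,0,0],"twist":0},{"dp":[-0.04,0,0],"twist":0},{"dp":[-0.04,0,0],"twist":0}]'

```text
time_s: 18.72
ee_pos: [578.1, -6.2, 68.1]
tcp_rot: [-1.912, 2.491, -0.002]
ft_force: [1.7, -2.0, 4.6]
width: 15.4
```

Request:
play_rows --motion '[{"dp":[-0.04,0,0],"twist":0},{"dp":[-0.04,0,0],"twist":0},{"dp":[-0.03,0,0],"twist":0},{"dp":[-0.02,0,0],"twist":0},{"dp":[0,0,0],"twist":0}]'

```text
time_s: 19.13
ee_pos: [581.0, 4.2, 68.1]
tcp_rot: [-1.912, 2.491, -0.001]
ft_force: [2.3, -0.3, 5.6]
width: 15.4
```

```bash
python3 st.py 583.8 16
```

```text
t 19.1333 p [581.    4.2  68.1] yaw -104.98 tilt [ 0.002  0.    -1.   ] j [ 0.34  0.37 -0.41  0.   -0.79 -0.61] F [ 2.3  -0.31  5.63] M [ 0.   -0.7  -0.05] w 15.4
```

Request:
play_rows --motion '[{"dp":[-0.02,0,0],"twist":0},{"dp":[-0.03,0,0],"twist":0},{"dp":[-0.03,0,0],"twist":0},{"dp":[-0.03,0,0],"twist":0},{"dp":[-0.01,0,0],"twist":0}]'

```text
time_s: 19.55
ee_pos: [583.4, 13.3, 68.1]
tcp_rot: [-1.912, 2.491, -0.002]
ft_force: [3.1, -1.8, 5.0]
width: 15.4
```

Request:
play_rows --motion '[{"dp":[-0.01,0,0],"twist":0},{"dp":[-0.01,0,0],"twist":0},{"dp":[0,0,0],"twist":0}]'

```text
time_s: 19.8
ee_pos: [583.9, 14.8, 68.1]
tcp_rot: [-1.912, 2.491, -0.002]
ft_force: [2.4, -0.9, 5.5]
width: 15.3
```

```bash
python3 st.py
```

```text
t 19.8 p [583.9  14.8  68.1] yaw -104.98 tilt [ 0.002  0.    -1.   ] j [ 0.36  0.38 -0.4   0.   -0.79 -0.62] F [ 2.44 -0.86  5.45] M [-0.41 -0.94  0.02] w 15.3
```

Request:
play_rows --motion '[{"dp":[-0.01,0,0],"twist":0},{"dp":[0,0,0],"twist":0}]'

```text
time_s: 19.97
ee_pos: [584.1, 15.5, 68.1]
tcp_rot: [-1.912, 2.491, -0.002]
ft_force: [3.1, -1.1, 5.2]
width: 15.2
```

```bash
python3 st.py
```

```text
t 19.9667 p [584.1  15.5  68.1] yaw -104.99 tilt [ 0.002  0.    -1.   ] j [ 0.36  0.38 -0.4   0.   -0.79 -0.62] F [ 3.08 -1.14  5.19] M [-0.44 -1.02  0.02] w 15.2
```

At 79.5 mm now. Continuing in 0.6 mm steps until the stop is felt.

Request:
play_rows --motion '[{"dp":[-0.008,0,0],"twist":0},{"dp":[0,0,0],"twist":0}]'

```text
time_s: 20.13
ee_pos: [584.2, 16.0, 68.1]
tcp_rot: [-1.912, 2.491, -0.002]
ft_force: [4.0, -1.6, 5.6]
width: 15.3
```

Request:
play_rows --motion '[{"dp":[-0.008,0,0],"twist":0},{"dp":[0,0,0],"twist":0}]'

```text
time_s: 20.3
ee_pos: [584.2, 16.0, 68.0]
tcp_rot: [-1.912, 2.492, -0.002]
ft_force: [2.4, -4.5, 5.6]
width: 15.5
```

Request:
play_rows --motion '[{"dp":[-0.008,0,0],"twist":0},{"dp":[0,0,0],"twist":0}]'

```text
time_s: 20.47
ee_pos: [584.1, 16.1, 68.0]
tcp_rot: [1.912, -2.492, 0.002]
ft_force: [3.7, -7.8, 6.0]
width: 15.9
```

```bash
python3 st.py
```

```text
t 20.4667 p [584.1  16.1  68. ] yaw -105.0 tilt [ 0.001 -0.001 -1.   ] j [ 0.36  0.38 -0.4   0.   -0.79 -0.63] F [ 3.71 -7.79  6.01] M [-2.85 -1.31  0.04] w 15.9
```

The stop is felt at 80 mm of travel. I'm releasing and rising.

Request:
play_rows --motion '[{"dp":[0,0,0],"twist":0},{"dp":[0,0,0],"twist":0},{"dp":[0,0,0],"twist":0},{"dp":[0,0,0],"twist":0},{"dp":[0,0,0],"twist":0}]' --gripper 0.5

```text
time_s: 20.88
ee_pos: [583.1, 17.2, 67.1]
tcp_rot: [1.912, -2.492, -0.001]
ft_force: [-0.0, 0.1, 0.2]
width: 43.0
```

Request:
play_rows --motion '[{"dp":[0,0,-0.1],"twist":0},{"dp":[0,0,-0.2],"twist":0},{"dp":[0,0,-0.3],"twist":0},{"dp":[0,0,-0.3],"twist":0},{"dp":[0,0,-0.3],"twist":0}]'

```text
time_s: 21.3
ee_pos: [583.3, 17.1, 165.1]
tcp_rot: [1.912, -2.492, -0.0]
ft_force: [0.1, -0.2, 0.2]
width: 42.5
```

Request:
play_rows --motion '[{"dp":[0,0,-0.3],"twist":0},{"dp":[0,0,0],"twist":0},{"dp":[0,0,0],"twist":0},{"dp":[0,0,0],"twist":0},{"dp":[0,0,0],"twist":0}]'

```text
time_s: 21.72
ee_pos: [582.9, 17.0, 186.8]
tcp_rot: [1.911, -2.492, -0.001]
ft_force: [-0.1, 0.4, 0.0]
width: 42.7
```

```bash
python3 st.py; python3 - <<'E'
from h import *
from bench import imaging
for n in ("scene","wrist"):
  c=imaging.read_camera(n)
  P=cloud(c); q=P[red(c)&(c["depth"]>0)]; q=q[q[:,2]>122]
  if len(q): print(n,"wing top",np.median(q,0))
  o=np.array([510.4,-256])+110*np.array([.259,.966]); x=np.array([.966,-.259]); y=np.array([.259,.966])
  L=(P[...,:2]-o)@np.stack([x,y],1)
  m=(c["depth"]>0)&(np.abs(L[...,0])<20)&(L[...,1]>150)&(L[...,1]<190)&(P[...,2]>82)&(P[...,2]<94)
  print("post stand xy",L[m].mean(0),m.sum())
  m=(c["depth"]>0)&(np.abs(L[...,0])<46)&(L[...,1]>20)&(L[...,1]<135)&(P[...,2]>34)&(P[...,2]<38.5)
  print("rim stand",np.percentile(L[m],[1,99],axis=0))
  cv2.imwrite(f"pics/{n}5.png",(cv2.resize(c["pixels"][140:280,170:370],None,fx=4,fy=4) if n=="scene" else c["pixels"])[:,:,::-1])
E
```

```text
t 21.7167 p [582.9  17.  186.8] yaw -105.01 tilt [-0.001 -0.    -1.   ] j [ 0.36  0.25 -0.27 -0.   -1.05 -0.63] F [-0.08  0.4   0.05] M [-0.02  0.02 -0.04] w 42.7
scene wing top [ 510.02954158 -256.06834193  137.01495446]
post stand xy [  2.35548244 171.30574845] 47
rim stand [[-44.15494412  35.54563827]
 [ 44.37241596 123.22851574]]
post stand xy [  1.05264597 171.67981982] 452
rim stand [[-43.46283587  36.97784   ]
 [ 44.28083864 124.74887355]]
```

View pics/scene5.png

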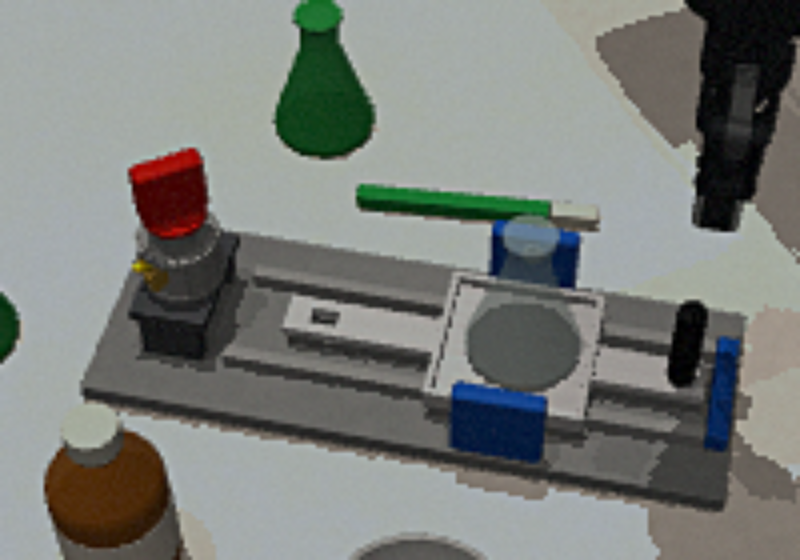

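View pics/wrist5.png

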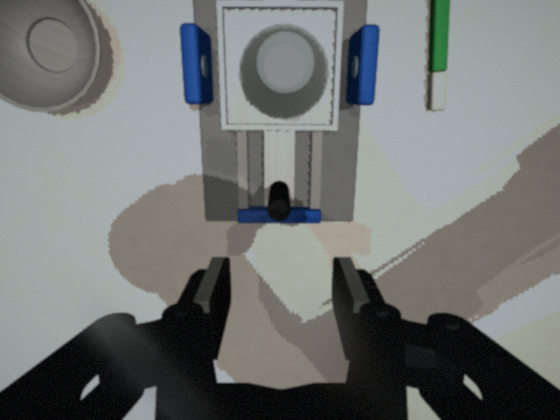

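The post is next to the end block at (280,210) in the wrist view. The flask stands centred on the tray at (283,65). The knob is still up, as seen at (170,195) in the scene zoom. Handing in.

```bash
python3 -c "
from bench import order
print(order.hand_in())"
```

```text
the job is handed in; nothing more can be done
None
```

The job is done and handed in at about 22 s, with no verdict reported. The knob is resting in its notch and the tray with the flask is home at the blue end block.

- **Plunger:** I pulled it up until the force rise showed the top stop at about 18.4 mm of lift. I eased off, turned it clockwise to the end wall at about 1.0 rad, and backed off about 0.1 rad. Then I lowered it onto the notch floor and released it. The peak wrist force was about 16 N at the stop, spring load included.
- **Tray:** I gripped the pull post and slid it slowly until the stop was felt at 80 mm.

| Last check | Measured | Expected |
|---|---|---|
| Wing top height | 137 mm (lift about 9 mm) | lift above 6 mm |
| Pull post along the stand | 171.5 mm | 172 mm |
| Tray rim along the stand | 36–124 mm | 36–124 mm |

In the last pictures the flask stands upright and centred on the tray, and the robot touches nothing. The dish, bottle and pen looked undisturbed, but I judged these by eye and did not measure them.

Two readings disagreed slightly. I felt the notch floor 8.9 mm below the stop where 8.5 mm was specified, which I put down to compliance or slight grip slip. The wing-top height also differed by about 1 mm between pictures.

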